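Push the tin home under the hood with the push rod

TASK

Put the brown tin away in the keeping bay: with the orange rubber end of the push rod, push it standing along the aluminium fence and in under the clear hood until it touches the end stop, keeping it against the fence from the hood's mouth on, and never touching it with the gripper. The rod's blue handle is under the little steel riser, so draw the rod out by its free end, lay it down clear of the riser, let go and take it again by its handle. At the end leave the rod lying on the trolley outside the hood, and let everything else stay where it stands.

Things in the scene. Friction and masses are not known exactly. Their poses are not given: they have to be found in the camera images.
- bay: Keeping bay (fixed). Origin at trolley height in the corner of the fence's inner face (plane x=0 of this frame) and the stop's (plane y=0). Its +y is the tin's travel (about the robot's left), +x points through the fence, away from the robot. Fence 8 mm thick, from y=-370 mm to the stop; 45 mm high in the open part (y<-160), 97 mm under the hood.
- mouth (a point): Middle of the hood's open mouth (edged in blue on top), at trolley height, at x=-60, y=-160 mm in the bay's frame. The hood covers y=-160 to 0: flat roof, underside 92 mm and top 97 mm above the trolley (101 mm at the blue edging), clear near panel with faces at x=-120 (inner) and -125 mm (outer).
- tin: Brown cylindrical tin with closed lid, standing upright, diameter 75.4 mm, height 74 mm, about 0.14 to 0.28 kg. Origin: centre of its underside. It starts 4 to 22 mm clear of the fence's open part. Home means its centre 37.7 mm from both the fence face and the stop face. Pushed far off its centre line it wedges against the fence and the ball slips off it.
- rod: Push rod, 230 mm, 90 g, lying flat. Origin at trolley height under its middle, +x towards the orange rubber end. x=-115 to -45 mm: blue ribbed handle 20 wide, 22 high (z=0 to 22). -45 to +95: square steel shaft 12 wide, 12 high (z=5 to 17), black collar near its end. Then the orange ball, diameter 22, centre at x=+104, z=11. Its handle starts under the riser; only about x>+20 lies free.
- rubber_tip (a point): Centre of the orange rubber ball (diameter 22 mm) at the rod's end.
- handle_mid (a point): Middle of the blue handle, 80 mm from the rod's middle, on the rod's axis, where it is best held.
- handle_end (a point): Far end of the blue handle, on the rod's axis.
- riser: Low steel riser shelf, fixed, 114 mm wide (its x), 145 deep, 64 high, inside height 60, closed at back and both sides. Origin at trolley height under the middle of its open front edge; the opening looks along its +y, the inside lies at y=0 to -141 mm. A black temperature logger 16 mm high lies on it, at least 20 mm back.
- cream_box: White and olive-green card medicine box, 40 x 50 x 70 mm high, standing. Origin: centre of underside.
- teal_box: White and teal card medicine box, 40 x 68 x 74 mm high, standing. Origin: centre of underside.
- small_vial: Amber medicine vial with white cap, diameter 34 mm, 64 mm high. Origin: centre of underside.
- amber_vial: Amber medicine vial with white cap and black-edged label, diameter 42 mm, 86 mm high. Origin: centre of underside.
- dropper: White dropper bottle with pointed cap, 37 mm across, 106 mm high. Origin: centre of underside. The fixed equipment beyond x = 0.68 m (bottles, pump, rolls, vial tray) needs no handling.
Mind the look-alikes: they are no part of the job. Leave any yellow look-alike of the tin alone.

How it is judged (in metres and radians):
On the way, in this order (a step that is already met when the one before it is completed fails the run):
1. the rod lies on the trolley, let go, with its whole handle out from under the riser ((y of handle_end in the frame of riser above 0.005 m or x of handle_end in the frame of riser above 0.068 m or x of handle_end in the frame of riser below -0.068 m) and height (world z) of each of rubber_tip, handle_mid below 0.02 m and linear speed of rod below 0.03 m/s and contact force between each of the fingers, the arm and rod below 0.1 N), for 0.2 s.
2. the rod's rubber end is against the tin, with the tin wholly under the hood and the rod held by its handle (horizontal distance between rubber_tip and tin below 0.056 m and y of tin in the frame of bay above -0.12 m and distance between the grasp point and handle_mid below 0.075 m), for 0.2 s.
At the end, for the whole second after the job is handed in: The tin stands upright under the hood within 8 mm of both the end stop and the fence, at rest; the rod lies at rest on the trolley with its rubber end outside the hood, let go (y of tin in the frame of bay between -0.0457 and 0 m and x of tin in the frame of bay between -0.0457 and 0 m and angle between tin's own z axis and vertical below 0.08 rad and linear speed of tin below 0.02 m/s and height (world z) of each of rubber_tip, handle_mid below 0.02 m and linear speed of rod below 0.03 m/s and contact force between each of the fingers, the arm and rod below 0.1 N and (y of rubber_tip in the frame of bay below -0.171 m or x of rubber_tip in the frame of bay below -0.136 m)); the robot touches nothing.
It fails at once if the tin strays from the fence: more than 50 mm off it anywhere, or more than 12 mm off it once the tin's centre is within 10 mm of the hood's mouth or past it (x of tin in the frame of bay below -0.0877 m or (y of tin in the frame of bay above -0.17 m and x of tin in the frame of bay below -0.0497 m)).
It fails at once if the tin is tipped or lifted (angle between tin's own z axis and vertical above 0.3 rad or height (world z) of tin above 0.012 m).
It fails at once if the gripper or arm touches the tin (contact force between any of the fingers, the arm and tin above 1 N).
It fails at once if one of the five standing things (two boxes, two vials, dropper bottle) is moved more than 25 mm or tipped over (distance of any of cream_box, teal_box, small_vial, amber_vial, dropper from where it was at the start of the episode above 0.025 m or angle between any of cream_box, teal_box, small_vial, amber_vial, dropper's own z axis and vertical above 0.5 rad).
It also fails if it takes over 67 s, if anything falls off the work surface, if the arm or the gripper's body presses on something with over 40 N, if the wrist force passes 120 N, or if a joint passes its speed limit or range.

ROBOT

A 6-joint arm with a two-finger parallel gripper is mounted at the origin on a cart in front of the work surface, level with it; the furniture and walls round the work are solid. World frame = base frame: x ahead of the robot, y to its left, z up, the work surface at z = 0. Lengths are in mm, angles in degrees, forces in N, time in s.
With the tool pointing down it reaches from about 250 to 725 mm from the base axis. Payload 4 kg.
Tool frame: the origin (TCP) lies at the very end of the fingers, on their centre line; the grasp point (between the pads) lies arm.hold_point_z behind it (arm.hold_point_z is the distance from the TCP to the grasp point, in mm); z points along the fingers, y is the line along which they close (so a half turn about z gives the same grasp; the last joint's range is limited). The gripper opens to 85 mm and grips with 20 to 120 N. Pads are 22 mm wide; open, the fingers measure 114 mm over their backs; the gripper's body (76 mm by 85 mm) begins 54 mm behind the grasp point. The pads swing forward as they close: fully open they stand 13 mm farther back than shut.
Start: joints at [0, 13.785, 0.286, 76.501, 0, 90], TCP at [499.999, -0, 231.306] pointing down, gripper open.
Joint ranges: [-155.79, 155.79], [-60.16, 107.12], [-62.33, 73.08], [-114, 123.19], [-81.49, 82.49], [-180, 180]. Speed limits (degrees/s): [159.86, 159.86, 180, 180, 180, 180].

INTERFACE

Orientations are given as a 3x3 rotation matrix whose columns are the frame's x, y, z axes.
In Python, from rig import arm gives the robot as it stands.
- The arm moves only by the tool send_rows, never from a script. Its argument "series" is a list of rows, each a list of 5 numbers: the opening, from -1 (shut) to 1 (fully open), then the shift along the tool's x, y, z each as a share of 0.3 m, from -1 to 1, then the turn about the tool's z as a share of pi rad, from -1 to 1. A call has 1 to 10 rows; each row is the pose to reach, as a shift and turn from the pose commanded when the call began, along the tool's axes at that moment, turning the shorter way round; what a row does not reach only later rows make up. A row lasts 1/8 s, in which the tool goes at most 62.5 mm and 10.7 degrees, less where a joint would pass 70% of its speed; a pose out of reach is approached as far as the arm can. A call with a number of a shift or a turn outside -1 to 1 is refused whole. A call with a gripper value outside its range is refused whole. The fingers move at their own pace and stop on an object; "grip_force" is the grip in N (left out, the last holds). Time passes only in rows, so rows that repeat a pose let the fingers close. It gives the time, the measured TCP pose, the force, the opening and the grip force at its end, in the units of the state.
- arm.get_state(): the state, without advancing time (a new reading comes with each control period).
- arm.grab_frame(name): name is "scene" or "side" or "wrist"; returns a dict with "frame" (480x640x3 uint8, blue, green, red), "intrinsics" (3x3 intrinsics, pixels), "rvec" (rotation vector, rad) and "tvec" (3), from world to camera coordinates, as OpenCV has them. Camera axes: x right, y down, z forward; pixel columns grow to the right and rows downward; lengths in mm; the calibration is good to about 2 mm. A picture is of the moment at which its call begins. There is no depth.
- arm.finish_job(): hands the job in; it is judged then, once.
The state is a dict: "clock": time; "joint_positions": joint angles; "joint_velocities": joint speeds; "joint_efforts": joint torques, N m; "position": TCP position; "ee_rot": TCP orientation; "force": force on the tool from outside, world axes, zero at the start; "torque": the same for the moment, N m; "gripper_width": finger opening in mm; "grip_force": force on a finger pad.
Only numpy, scipy, OpenCV 4.12 (cv2) and the standard library are available. Lean on these libraries where they do the work, as an engineer would, in place of code of your own. Each camera call takes 0.05 s, during which the arm holds its last target. There are 200 camera calls.

## Working session

There is one attempt and no reset: what is moved stays moved. The work goes in short steps, Python scripts to look and compute and a tool call to move; the robot and the scene stay as the last step left them, time stands still between calls to the robot, and variables do not carry over. Pictures are saved under pics/ and viewed, at most 10 in all, crops included, and the job is handed in when it is done.

Besides the shell and the picture viewer there is one more tool, called after "Emit:" as name(argument=value, ...), one argument or row to a line, values as JSON. send_rows: Moves the arm, as the interface text tells. Shift numbers are shares of 0.3 m and turn numbers shares of pi rad, none past 1 either way. Its arguments: {"type":"object","properties":{"series":{"type":"array","items":{"type":"array","items":{"type":"number","minimum":-1,"maximum":1}}},"grip_force":{"type":"number"}},"required":["series"]}

```bash
mkdir -p pics; ls; cat > h.py <<'E'
import numpy as np, cv2, json
from rig import arm
def snap(n,f):
    d=arm.grab_frame(n); cv2.imwrite('pics/'+f,d['frame'])
    np.savez('pics/'+f+'.npz',K=d['intrinsics'],r=d['rvec'],t=d['tvec']); return d
def cam(f):
    c=np.load('pics/'+f+'.npz'); return c['K'],c['r'],c['t']
def back(f,uv,z):
    K,r,t=cam(f); R=cv2.Rodrigues(r)[0]; C=-R.T@t.reshape(3)
    d=R.T@np.linalg.inv(K)@np.array([uv[0],uv[1],1.]); return (C+d*(z-C[2])/d[2]).round(1)
def proj(f,P):
    K,r,t=cam(f); return cv2.projectPoints(np.array(P,float).reshape(-1,3),r,t,K,None)[0].reshape(-1,2).round(1)
E
python3 - <<'E'
from h import *
for n in ['scene','side','wrist']:
    d=snap(n,n+'0.png'); R=cv2.Rodrigues(np.array(d['rvec']))[0]; print(n,(-R.T@np.array(d['tvec']).reshape(3)).round(),R[2].round(2))
s=arm.get_state();print(s['position'],s['ee_rot'],arm.hold_point_z,s['clock'])
E
```

```text
pics
scene [ -51. -543.  626.] [ 0.6   0.53 -0.6 ]
side [-164. 1079.  873.] [ 0.46 -0.71 -0.54]
wrist [500.  84. 373.] [-0.   -0.33 -0.95]
[ 4.99512134e+02 -8.87514639e-03  2.30596997e+02] [[ 4.54920550e-05  9.99998622e-01 -1.65963277e-03]
 [ 9.99999999e-01 -4.54630856e-05  1.74930637e-05]
 [ 1.74175876e-05 -1.65963356e-03 -9.99998623e-01]] 18.700000000000003 0.15
```

View pics/scene0.png

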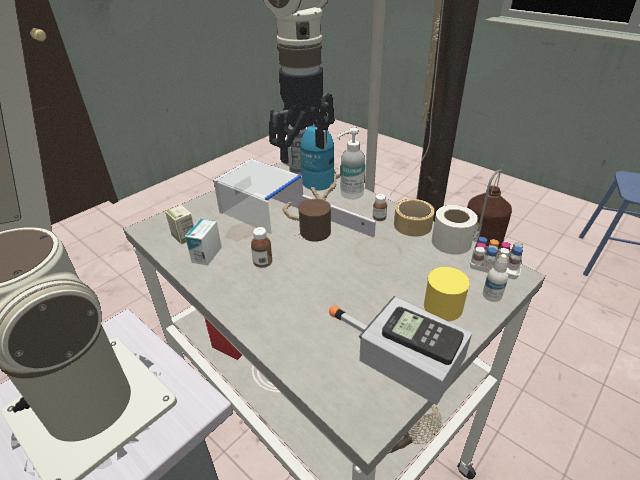

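View pics/side0.png

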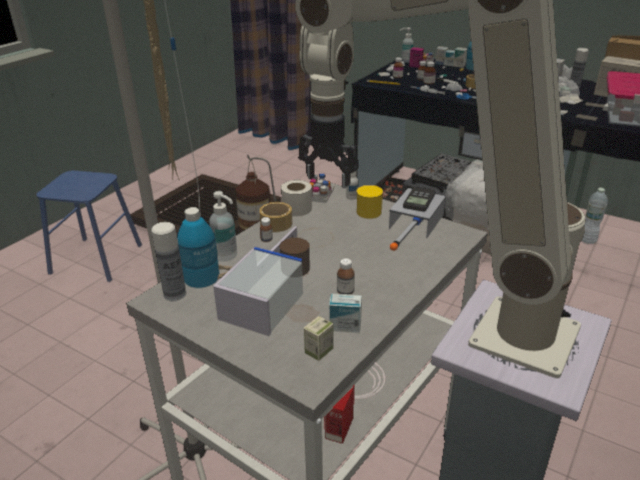

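View pics/wrist0.png

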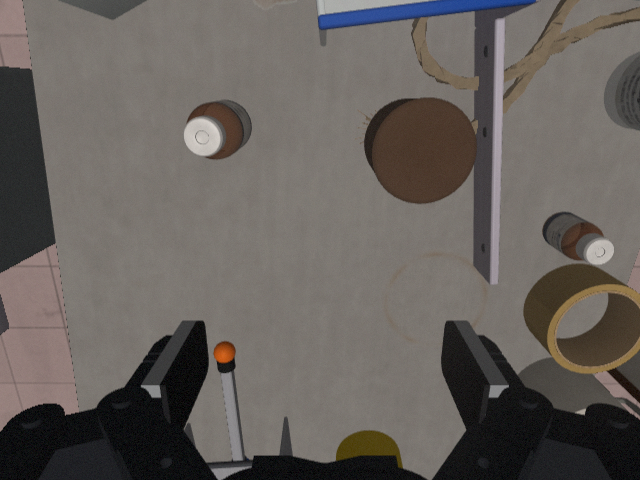

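The wrist view shows the ball at (224,352), with the shaft running to (238,462). The tin lid is at (425,150), the fence strip runs from (490,15) to (492,283), and the blue mouth edging runs from (320,20) to (535,2). The scene and side views show the rod's tip end sticking out of the riser, with the handle inside.

```bash
python3 - <<'E'
from h import *
w='wrist0.png'
for n,uv,z in [('ball',(224,352),11),('shaftR',(238,462),17),('tinlid',(424,150),74),('fence end top in',(491,284),45),('fence end top out',(498,284),45),('fence top in far',(503,20),45),('fence bot near',(475,268),0),('fence bot far',(474,40),0),('blue L',(320,27),101),('blue R',(535,4),101),('vial cap',(204,136),86),('smallv cap',(598,250),64),('riser L fr',(206,463),64),('riser R',(252,462),64)]: print(n,back(w,uv,z))
s='scene0.png'
for n,uv,z in [('ball',(334,312),11),('riser TL front',(362,336),64),('riser top R front',(393,300),64),('riser top back R',(469,341),64),('riser near corner top',(440,379),64),('riser near-left bottom',(362,365),0),('fence end top',(375,220),45),('fence end bot',(373,233),0),('tin lid',(315,207),74)]: print('S',n,back(s,uv,z))
d='side0.png'
for n,uv,z in [('ball',(394,245),11),('riser L front top',(391,207),64),('riser R front top',(436,217),64),('riser fr left bot',(391,226),0),('riser fr right bot',(434,235),0),('tinlid',(296,248),74),('blue hood a',(254,251),101),('blue hood b',(301,263),101)]: print('D',n,back(d,uv,z))
im=cv2.imread('pics/'+w); a=cv2.resize(im[330:480,150:350],None,fx=3,fy=3)
b=cv2.resize(im[0:290,310:520],None,fx=2,fy=2)
c=cv2.resize(cv2.imread('pics/side0.png')[180:260,370:460],None,fx=4,fy=4,interpolation=cv2.INTER_CUBIC)
o=np.zeros((600,800,3),np.uint8);
a=cv2.resize(im[330:480,180:300],None,fx=2,fy=2); o[:300,:240]=a; o[:580,240:660]=b
c=cv2.resize(cv2.imread('pics/side0.png')[185:265,380:450],None,fx=3.4,fy=3.4); o[310:310+c.shape[0],:c.shape[1]]=c
cv2.imwrite('pics/c1.png',o)
E
```

```text
ball [ 396.3 -163.2   11. ]
shaftR [ 402.4 -302.8   17. ]
tinlid [569.6  48.   74. ]
fence end top in [643.9 -70.2  45. ]
fence end top out [649.9 -70.2  45. ]
fence top in far [625.1 135.3  45. ]
fence bot near [645.8 -74.2   0. ]
fence bot far [620.8 127.7   0. ]
blue L [496.2 122.7 101. ]
blue R [621.1 134.8 101. ]
vial cap [417.5  58.6  86. ]
smallv cap [716.6 -31.3  64. ]
riser L fr [ 384.1 -253.1   64. ]
riser R [ 428.9 -251.7   64. ]
S ball [ 391.4 -163.7   11. ]
S riser TL front [ 342.6 -265.5   64. ]
S riser top R front [ 443.3 -257.1   64. ]
S riser top back R [ 446.  -401.9   64. ]
S riser near corner top [ 352.8 -402.7   64. ]
S riser near-left bottom [ 337.3 -272.5    0. ]
S fence end top [646.5 -69.8  45. ]
S fence end bot [653.7 -61.7   0. ]
S tin lid [565.4  41.7  74. ]
D ball [ 400.1 -170.2   11. ]
D riser L front top [ 460.  -266.8   64. ]
D riser R front top [ 331.2 -278.3   64. ]
D riser fr left bot [ 459.4 -272.7    0. ]
D riser fr right bot [ 335.7 -289.5    0. ]
D tinlid [559.1  57.2  74. ]
D blue hood a [612.7 153.9 101. ]
D blue hood b [489.1 138.8 101. ]
```

View pics/c1.png

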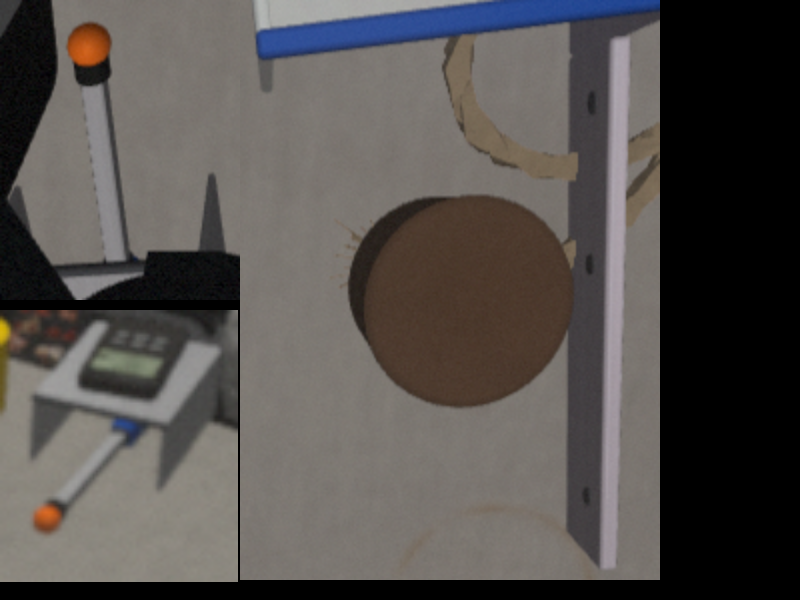

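The crop confirms it. The fence's inner foot is at px col 474, its top inner edge runs (490.5,284) to (495.5,19), and the near blue corner is at (319,28). The lid spans cols 373 to 476, and the handle starts just inside the riser's mouth.

```bash
cat >> h.py <<'E'
def bayT(p):
    c,s=np.cos(p[2]),np.sin(p[2]); return lambda q: np.stack([p[0]+c*q[:,0]-s*q[:,1], p[1]+s*q[:,0]+c*q[:,1], q[:,2]],1)
E
python3 - <<'E'
from h import *
from scipy.optimize import least_squares
w='wrist0.png'
pts=np.array([(0,-370,45),(0,-370,0),(-125,-160,101)],float); px=np.array([(490.5,284),(474.3,265),(319,28)])
# line pts: free param
def res(p):
    T=bayT(p); q=np.vstack([pts,[(0,p[3],0)],[(0,p[4],45)],[(p[5],-160,101)]])
    K,r,t=cam(w); u=cv2.projectPoints(T(q),r,t,K,None)[0].reshape(-1,2)
    return (u-np.vstack([px,[(474,15)],[(495.5,19)],[(520,6)]])).ravel()
s=least_squares(res,[600,290,0.118,-160,-160,-10],x_scale=[10,10,.05,10,10,10])
print(s.x.round(3),s.fun.round(1))
p=s.x[:3]; np.save('bay.npy',p)
c,sn=np.cos(p[2]),np.sin(p[2]); Ri=np.array([[c,sn],[-sn,c]])
im=cv2.imread('pics/'+w)
# tin lid ellipse extents
for n,uv,z in [('lidL',(372.5,150),74),('lidR',(476.5,150),74),('lidT',(424,97),74),('lidB',(424,203),74),('footL?',(365,135),0)]:
    b=back(w,uv,z); print(n,b,(Ri@(b[:2]-p[:2])).round(1))
hsv=cv2.cvtColor(im,cv2.COLOR_BGR2HSV)
m=cv2.inRange(hsv,(5,180,120),(18,255,255)); m[:300]=0; ys,xs=np.nonzero(m);print('ball px',xs.mean(),ys.mean(),back(w,(xs.mean(),ys.mean()),11))
for r,cl in [(390,(222.5,234.5)),(440,(229,242))]: print(back(w,(cl[0],r),17),back(w,(cl[1],r),17))
print('yellow',back('scene0.png',(446,281),74),back('side0.png',(370,194),74))
E
```

```text
[ 6.01482e+02  2.95081e+02  1.15000e-01 -1.50174e+02 -1.60231e+02
 -7.85700e+00] [ 0.4  2.4 -0.8  1.3  0.2  0.9  0.2  0.   0.3  0.  -0.4 -2.8]
lidL [533.  48.  74.] [ -96.5 -237.5]
lidR [606.9  48.1  74. ] [ -23.1 -246. ]
lidT [566.8  83.7  74. ] [ -58.8 -206. ]
lidB [572.7   9.3  74. ] [ -61.5 -280.6]
footL? [534.2  52.    0. ] [ -94.8 -233.7]
ball px 223.3275261324042 353.3588850174216 [ 395.4 -164.9   11. ]
[ 392.8 -205.4   17. ] [ 405.3 -205.3   17. ]
[ 394.7 -271.6   17. ] [ 408.9 -271.5   17. ]
yellow [ 537.5 -308.    74. ] [ 538.1 -288.8   74. ]
```

Emit:
send_rows(
  series=[
    [1,-0.683,-0.338,0.3,-0.018],
    [1,-0.683,-0.338,0.3,-0.018],
    [1,-0.683,-0.338,0.3,-0.018],
    [1,-0.683,-0.338,0.45,-0.018],
    [1,-0.683,-0.338,0.6,-0.018],
    [1,-0.683,-0.338,0.7,-0.018],
    [1,-0.683,-0.338,0.757,-0.018],
    [1,-0.683,-0.338,0.757,-0.018],
  ],
  grip_force=60,
)

```text
clock: 1.15
position: [397.0, -204.2, 2.8]
ee_rot: [[-0.056, 0.998, -0.004], [0.998, 0.056, 0.002], [0.002, -0.004, -1.0]]
force: [0.8, 1.4, 1.1]
gripper_width: 85.3
grip_force: 0.0
```

Emit:
send_rows(
  series=[
    [-1,0,0,0,0],
    [-1,0,0,0,0],
    [-1,0,0,0,0],
    [-1,0,0,0,0],
    [-1,0,0,0,0],
    [-1,0,0,0,0],
    [-1,0,0,0,0],
    [-1,0,0,0,0],
  ],
)

```text
clock: 2.15
position: [398.9, -205.1, 4.7]
ee_rot: [[-0.057, 0.998, 0.001], [0.998, 0.057, -0.0], [-0.0, 0.001, -1.0]]
force: [-0.8, -0.5, 5.5]
gripper_width: 10.1
grip_force: 60.3
```

Emit:
send_rows(
  series=[
    [-1,0.06,0,0,0],
    [-1,0.13,0,0,0],
    [-1,0.2,0,0,0],
    [-1,0.27,0,0,0],
    [-1,0.34,0,0,0],
    [-1,0.41,0,0,0],
    [-1,0.48,0,0,0],
    [-1,0.52,0,0,0],
    [-1,0.52,0,0,0],
    [-1,0.52,0,0,0],
  ],
)

```text
clock: 3.4
position: [389.9, -47.3, 4.7]
ee_rot: [[-0.058, 0.998, 0.001], [0.998, 0.058, 0.003], [0.003, 0.001, -1.0]]
force: [-0.4, 3.6, 8.1]
gripper_width: 10.3
grip_force: 60.6
```

```bash
python3 - <<'E'
from h import *
snap('side','s1.png'); snap('wrist','w1.png')
o=np.zeros((480,800,3),np.uint8); o[:,:480]=cv2.imread('pics/w1.png')[:,80:560]; o[:320,480:]=cv2.resize(cv2.imread('pics/s1.png')[170:330,300:460],(320,320)); cv2.imwrite('pics/c2.png',o)
E
```

```text
(no output)
```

View pics/c2.png

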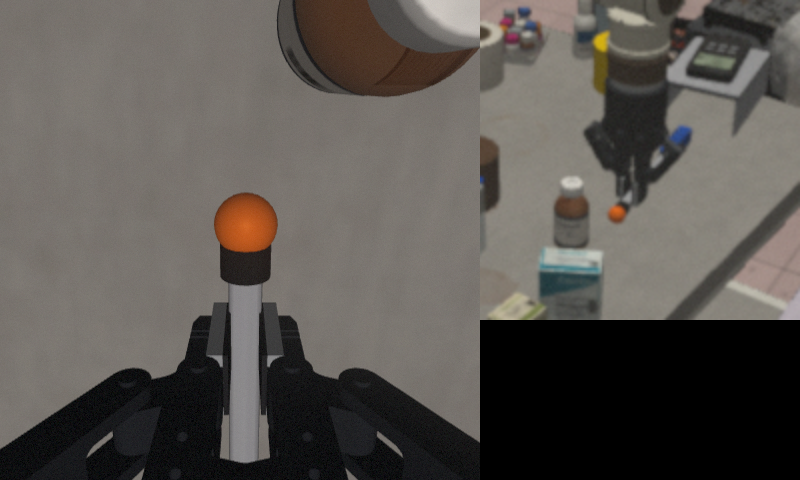

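The wrist view shows the rod gripped straight, with the ball at wrist px (326,223). In the side crop the blue handle's end at (688,130) is just out in front of the riser.

```bash
python3 - <<'E'
from h import *
print(back('w1.png',(326,223),11), back('s1.png',(404,235),18))
E
```

```text
[387.8  -4.4  11. ] [ 394.9 -219.7   18. ]
```

Emit:
send_rows(
  series=[
    [0.2,0,0,0,0],
    [0.2,0,0,0,0],
    [0.2,0,0,0,0],
    [0.2,0,0,-0.05,0],
    [0.2,0,0,-0.15,0],
    [0.5,0,0,-0.25,0],
    [1,0,0,-0.25,0],
    [1,0,0,-0.25,0],
    [1,0,0,-0.25,0],
  ],
)

```text
clock: 4.62
position: [388.7, -49.0, 78.1]
ee_rot: [[-0.056, 0.998, -0.003], [0.998, 0.056, 0.0], [0.0, -0.003, -1.0]]
force: [-0.2, -0.7, -0.1]
gripper_width: 85.6
grip_force: 0.0
```

Emit:
send_rows(
  series=[
    [1,-0.2,0,0,0],
    [1,-0.4,0,0,0],
    [1,-0.463,0.002,0,0],
    [1,-0.463,0.002,0.1,0],
    [1,-0.463,0.002,0.2,0],
    [1,-0.463,0.002,0.248,0],
    [1,-0.463,0.002,0.248,0],
  ],
)

```text
clock: 5.5
position: [396.3, -186.9, 2.9]
ee_rot: [[-0.056, 0.998, -0.005], [0.998, 0.056, 0.002], [0.002, -0.005, -1.0]]
force: [-0.9, 0.1, -0.4]
gripper_width: 85.3
grip_force: 0.0
```

Emit:
send_rows(
  series=[
    [-1,0,0,0,0],
    [-1,0,0,0,0],
    [-1,0,0,0,0],
    [-1,0,0,0,0],
    [-1,0,0,0,0],
    [-1,0,0,0,0],
    [-1,0,0,0,0],
    [-1,0,0,-0.02,0],
    [-1,0,0,-0.02,0],
  ],
  grip_force=90,
)

```text
clock: 6.62
position: [398.6, -188.0, 11.3]
ee_rot: [[-0.056, 0.998, 0.001], [0.998, 0.056, -0.0], [-0.0, 0.001, -1.0]]
force: [-0.0, -0.1, -0.4]
gripper_width: 17.7
grip_force: 88.9
```

```bash
python3 - <<'E'
from h import *
s=arm.get_state(); P=s['position']; R=s['ee_rot']; print(P,R[:,0])
snap('scene','sc2.png'); snap('wrist','w2.png')
im=cv2.imread('pics/w2.png'); hsv=cv2.cvtColor(im,cv2.COLOR_BGR2HSV)
m=cv2.inRange(hsv,(4,190,130),(18,255,255)); ys,xs=np.nonzero(m); 
if len(xs): print('ball',len(xs),np.median(xs),np.median(ys),[back('w2.png',(np.median(xs),np.median(ys)),z) for z in(11,17)])
o=np.zeros((480,800,3),np.uint8); o[:,:480]=im[:,80:560]; o[:320,480:]=cv2.resize(cv2.imread('pics/sc2.png')[200:360,280:440],(320,320)); cv2.imwrite('pics/c3.png',o)
E
```

```text
[ 398.57276705 -187.96513449   11.27224765] [-5.64598873e-02  9.98404748e-01 -4.89593457e-04]
```

View pics/c3.png

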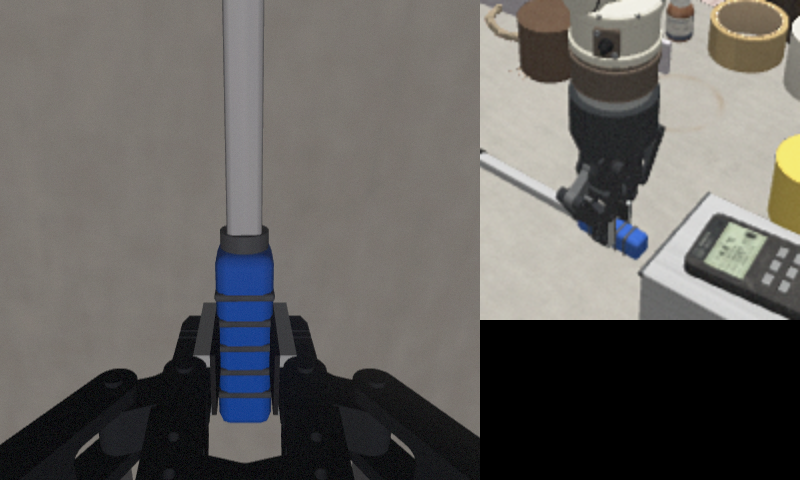

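Emit:
send_rows(
  series=[
    [-1,0,0,0,0.018],
    [-1,0,0,0,0.018],
    [-1,0,0,0,0.018],
  ],
)

```text
clock: 7.1
position: [398.1, -187.7, 10.7]
ee_rot: [[-0.001, 1.0, -0.0], [1.0, 0.001, 0.0], [0.0, -0.0, -1.0]]
force: [-0.3, -1.1, -0.2]
gripper_width: 17.7
grip_force: 88.9
```

Emit:
send_rows(
  series=[
    [-1,0,0.1,0,0],
    [-1,0,0.2,0,0],
    [-1,0.05,0.3,0,0],
    [-1,0.147,0.365,0,0],
    [-1,0.147,0.365,0,0],
    [-1,0.147,0.365,0,0],
  ],
)

```text
clock: 7.85
position: [507.0, -143.7, 10.5]
ee_rot: [[-0.001, 1.0, -0.001], [1.0, 0.001, -0.0], [-0.0, -0.001, -1.0]]
force: [0.1, 0.4, -1.0]
gripper_width: 18.1
grip_force: 88.8
```

```bash
python3 - <<'E'
from h import *
s=arm.get_state(); print(s['position'],s['ee_rot'][:,0],s['force'])
snap('scene','sc3.png'); snap('wrist','w3.png')
o=np.zeros((480,800,3),np.uint8); o[:240,:320]=cv2.resize(cv2.imread('pics/w3.png'),(320,240)); o[:,320:]=cv2.resize(cv2.imread('pics/sc3.png')[150:310,230:390],(480,480)); cv2.imwrite('pics/c4.png',o)
E
```

```text
[ 507.0335312  -143.71755302   10.47841328] [-5.67616953e-04  9.99999831e-01 -1.26870686e-04] [ 0.07896453  0.38673932 -0.95878764]
```

View pics/c4.png

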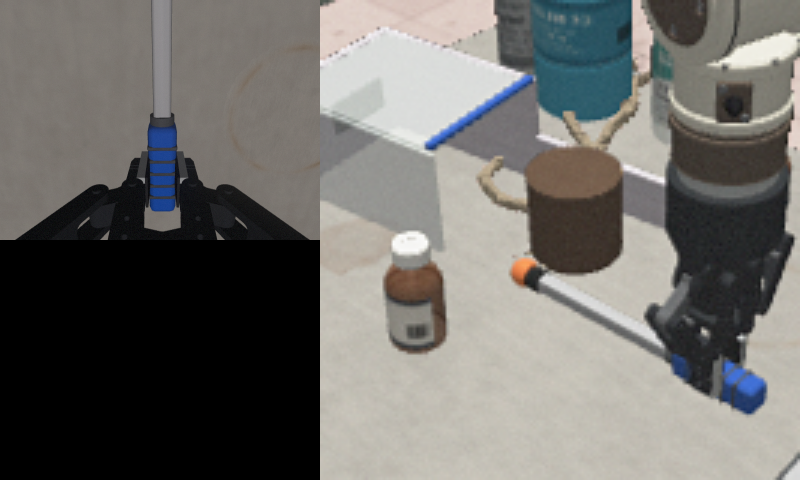

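The ball (523,272) sits beside the tin on its near side with a small gap, as planned, and the rod is held straight.

Emit:
send_rows(
  series=[
    [-1,0.004,0.03,0,0],
    [-1,0.006,0.05,0,0],
    [-1,0.007,0.06,0,0],
    [-1,0.008,0.07,0,0],
    [-1,0.009,0.08,0,0],
    [-1,0.01,0.09,0,0],
    [-1,0.011,0.1,0,0],
    [-1,0.012,0.105,0,0],
    [-1,0.013,0.11,0,0],
  ],
)

```text
clock: 9.07
position: [540.8, -139.8, 10.8]
ee_rot: [[-0.0, 1.0, -0.0], [1.0, 0.0, -0.0], [-0.0, -0.0, -1.0]]
force: [-0.5, -1.1, -0.6]
gripper_width: 18.2
grip_force: 88.9
```

```bash
python3 - <<'E'
from h import *
s=arm.get_state(); print(s['position'],s['force'])
snap('scene','sc4.png')
K=cam('sc4.png')
im=cv2.imread('pics/sc4.png'); a=cv2.imread('pics/scene0.png')
def lid(i):
    g=cv2.cvtColor(i,cv2.COLOR_BGR2HSV); m=cv2.inRange(g,(0,60,20),(15,200,95)); m[:,:290]=0;m[:,340:]=0;m[:195]=0;m[245:]=0
    ys,xs=np.nonzero(m); return xs.min(),xs.max(),ys.min(),ys.max(),xs.mean(),ys.mean()
print(lid(a),lid(im))
p=np.load('bay.npy'); T=bayT(p)
for q in [(-60,-243,74),(-38,-243,74)]: print(proj('sc4.png',T(np.array([q],float))))
cv2.imwrite('pics/c5.png',cv2.resize(im[150:310,230:440],None,fx=3.8,fy=3.7))
E
```

```text
[ 540.77871604 -139.80093992   10.79702457] [-0.52792201 -1.06610146 -0.58248097]
(np.int64(300), np.int64(330), np.int64(209), np.int64(240), np.float64(314.7336860670194), np.float64(226.68077601410934)) (np.int64(304), np.int64(334), np.int64(207), np.int64(237), np.float64(319.5604606525912), np.float64(222.28406909788868))
[[314.7 205.4]]
[[320.2 201.1]]
```

View pics/c5.png

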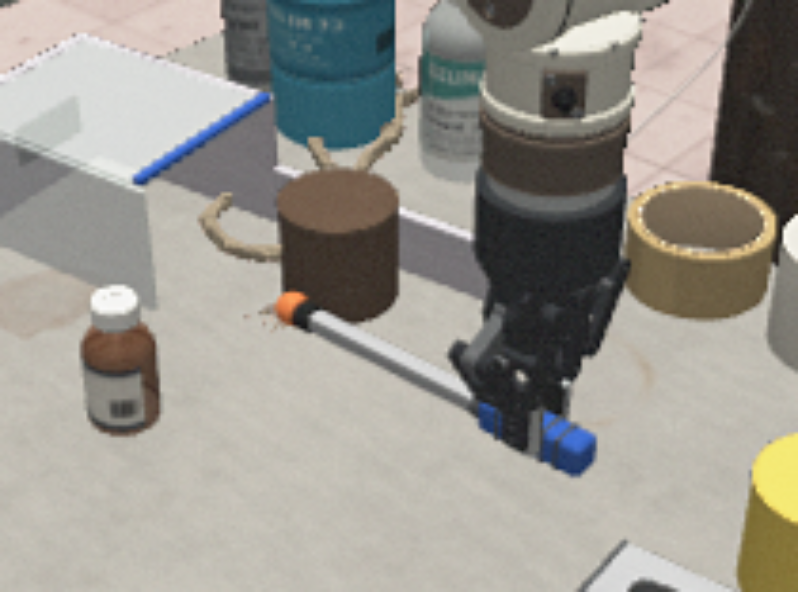

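The tin, lid at about (338,200), is now nearly at the fence. I'll nudge it until the force rises.

Emit:
send_rows(
  series=[
    [-1,0.001,0.005,0,0],
    [-1,0.001,0.008,0,0],
    [-1,0.001,0.008,0,0],
  ],
)

```text
clock: 9.5
position: [543.3, -139.4, 10.8]
ee_rot: [[0.0, 1.0, 0.0], [1.0, -0.0, 0.0], [0.0, 0.0, -1.0]]
force: [-1.0, 0.2, -0.6]
gripper_width: 18.0
grip_force: 88.9
```

Emit:
send_rows(
  series=[
    [-1,0,0.003,0,0],
    [-1,0,0.006,0,0],
    [-1,0,0.006,0,0],
  ],
)

```text
clock: 9.88
position: [545.0, -139.5, 10.8]
ee_rot: [[-0.0, 1.0, 0.0], [1.0, 0.0, 0.0], [0.0, 0.0, -1.0]]
force: [-2.6, -0.5, -0.2]
gripper_width: 18.0
grip_force: 88.9
```

Emit:
send_rows(
  series=[
    [-1,0,0.003,0,0],
    [-1,0,0.006,0,0],
    [-1,0,0.006,0,0],
  ],
)

```text
clock: 10.25
position: [546.1, -139.5, 10.6]
ee_rot: [[-0.0, 1.0, -0.001], [1.0, 0.0, -0.0], [-0.0, -0.001, -1.0]]
force: [-3.9, -0.1, -0.1]
gripper_width: 17.8
grip_force: 89.0
```

Emit:
send_rows(
  series=[
    [-1,0,-0.04,0,0],
    [-1,-0.02,-0.09,0,0],
    [-1,-0.1,-0.09,0,0],
    [-1,-0.19,-0.09,0,0],
    [-1,-0.19,-0.05,0,0],
    [-1,-0.19,0.04,0,0],
    [-1,-0.19,0.12,0,0],
    [-1,-0.19,0.16,0,0],
    [-1,-0.19,0.16,0,0],
  ],
)

```text
clock: 11.38
position: [595.2, -196.0, 10.7]
ee_rot: [[-0.001, 1.0, 0.0], [1.0, 0.001, 0.0], [0.0, 0.0, -1.0]]
force: [0.2, -0.6, 0.0]
gripper_width: 17.8
grip_force: 88.8
```

```bash
python3 - <<'E'
from h import *
s=arm.get_state(); print(s['position'],s['force'])
snap('wrist','w5.png');snap('scene','sc5.png');snap('side','s5.png')
o=np.zeros((600,800,3),np.uint8); o[:300,:400]=cv2.resize(cv2.imread('pics/w5.png'),(400,300)); o[:,400:]=cv2.resize(cv2.imread('pics/sc5.png')[150:300,270:370],(400,600)); o[300:,:400]=cv2.resize(cv2.imread('pics/s5.png')[200:320,200:360],(400,300)); cv2.imwrite('pics/c6.png',o)
E
```

```text
[ 595.16350592 -196.04217017   10.67929541] [ 0.22497256 -0.59646194  0.02964517]
```

View pics/c6.png

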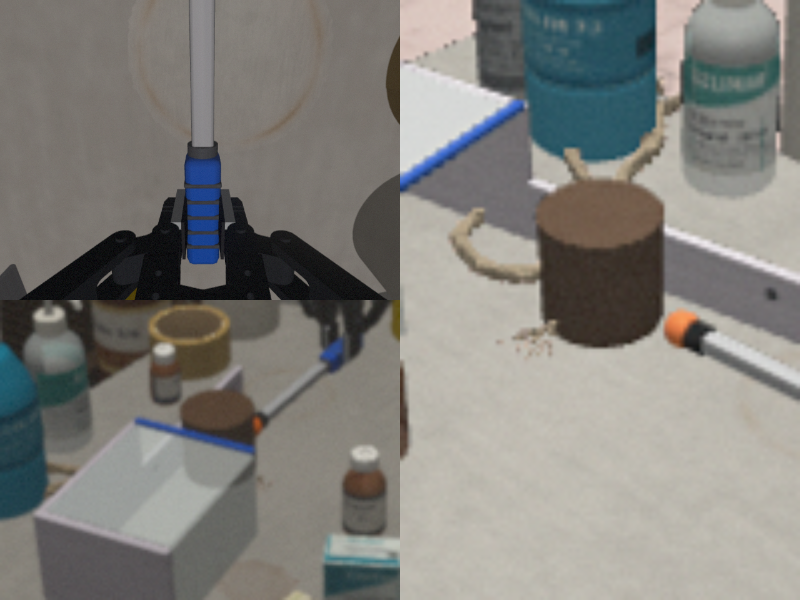

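The ball is just behind the tin, near its centre line and slightly to the near side, and the tin stands at the fence. I'll push along the fence direction.

Emit:
send_rows(
  series=[
    [-1,0.03,-0.0035,0,0],
    [-1,0.05,-0.0058,0,0],
    [-1,0.07,-0.0081,0,0],
    [-1,0.09,-0.0104,0,0],
    [-1,0.11,-0.0127,0,0],
    [-1,0.13,-0.015,0,0],
    [-1,0.15,-0.0173,0,0],
    [-1,0.17,-0.0196,0,0],
    [-1,0.18,-0.0208,0,0],
  ],
)

```text
clock: 12.65
position: [588.5, -142.0, 10.8]
ee_rot: [[-0.0, 1.0, 0.0], [1.0, 0.0, 0.0], [0.0, 0.0, -1.0]]
force: [-0.4, -2.1, -0.6]
gripper_width: 18.0
grip_force: 88.8
```

```bash
cat > chk.py <<'E'
import sys
from h import *
f=sys.argv[1]
s=arm.get_state(); P=s['position']; p=np.load('bay.npy'); b=np.array([P[0]+184*s['ee_rot'][0,0],P[1]+184*s['ee_rot'][1,0]])-p[:2]
c,sn=np.cos(p[2]),np.sin(p[2]); print('ball bay',c*b[0]+sn*b[1]-1.5,-sn*b[0]+c*b[1],'F',s['force'],s['clock'])
snap('scene','sc'+f+'.png');snap('side','s'+f+'.png')
o=np.zeros((600,800,3),np.uint8); o[:,400:]=cv2.resize(cv2.imread('pics/sc'+f+'.png')[150:300,230:330],(400,600)); o[300:,:400]=cv2.resize(cv2.imread('pics/s'+f+'.png')[200:335,200:380],(400,300)); cv2.imwrite('pics/c'+f+'.png',o)
E
python3 chk.py 7
```

```text
ball bay -43.619991093131816 -249.8731433795575 F [-0.4489401  -2.06465503 -0.63692941] 12.65
```

View pics/c7.png

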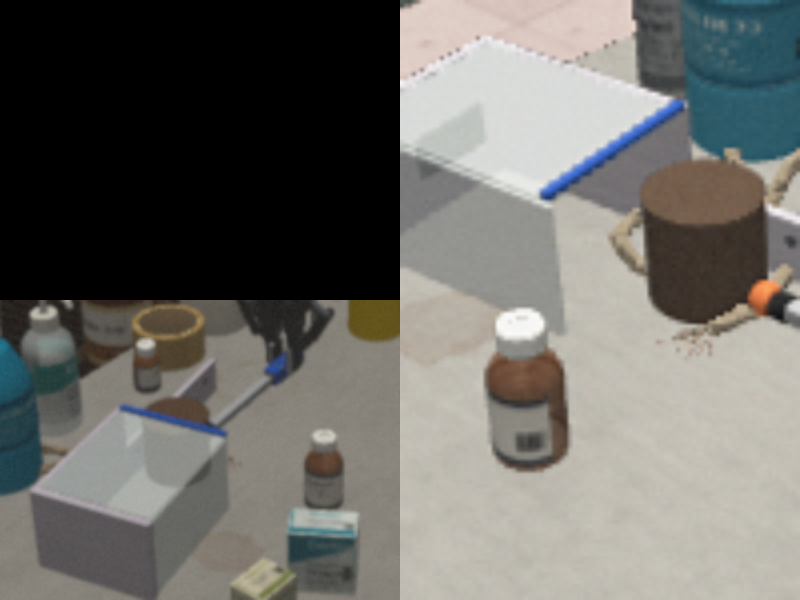

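The tin moves along the fence with the ball centred behind it: lid at crop (703,205), ball at (765,298). That was the last picture I may view, so I'll use numbers from here.

```bash
cat > tin.py <<'E'
import sys
from h import *
f=sys.argv[1]; im=cv2.imread('pics/'+f)
p=np.load('bay.npy'); c,sn=np.cos(p[2]),np.sin(p[2])
# vertical silhouette of tin: brown mask, component; left/right edges vs. model predictions
g=cv2.cvtColor(im,cv2.COLOR_BGR2HSV); m=cv2.inRange(g,(0,60,20),(15,200,110)); m[:160]=0; m[260:]=0; m[:,:235]=0; m[:,345:]=0
n,l,st,ce=cv2.connectedComponentsWithStats(m); k=1+np.argsort(-st[1:,4])[:3]
for i in k: print(st[i],ce[i].round(1), (lambda b:(np.array([[c,sn],[-sn,c]])@(b[:2]-p[:2])-[1.5,0]).round(1))(back(f,ce[i],37)))
E
for f in scene0 sc4 sc5 sc7; do echo $f; python3 tin.py $f.png; done
```

```text
scene0
[300 208  31  33 574] [314.7 226.5] [ -87.5 -260.7]
[251 239  21  21 168] [263.5 247.4] [-211.2 -214. ]
[328 205   2   2   3] [328.7 205.7] [   2.4 -237.7]
sc4
[304 206  31  31 527] [319.6 222. ] [ -66.7 -259.4]
[252 239  20  21 158] [263.3 247.7] [-212.4 -214.5]
[262 241   3   3   7] [262.9 241.7] [-196.9 -199.7]
sc5
[304 202  32  35 565] [320.2 221.5] [ -64.1 -259.5]
[252 239  20  21 184] [263.2 247. ] [-210.7 -212.8]
[340 235   2   2   3] [340.3 235.7] [ -84.3 -328.5]
sc7
[291 200  30  31 515] [305.4 215.5] [ -63.3 -215.9]
[252 239  20  21 169] [263.3 247.3] [-211.4 -213.7]
[321 227   1   2   2] [321.  227.5] [ -82.7 -274.9]
```

Emit:
send_rows(
  series=[
    [-1,0.02,-0.0023,0,0],
    [-1,0.045,-0.0052,0,0],
    [-1,0.07,-0.0081,0,0],
    [-1,0.095,-0.011,0,0],
    [-1,0.12,-0.0139,0,0],
    [-1,0.145,-0.0167,0,0],
    [-1,0.17,-0.0196,0,0],
    [-1,0.195,-0.0225,0,0],
    [-1,0.22,-0.0254,0,0],
    [-1,0.23,-0.0266,0,0],
  ],
)

```text
clock: 14.0
position: [580.4, -72.9, 10.8]
ee_rot: [[-0.001, 1.0, -0.0], [1.0, 0.001, 0.0], [0.0, -0.0, -1.0]]
force: [-0.7, -2.8, -0.3]
gripper_width: 17.6
grip_force: 88.8
```

```bash
python3 chk.py 8; python3 tin.py sc8.png
```

```text
ball bay -43.7013610616384 -180.29090922074306 F [-0.65954309 -2.76200156 -0.26752233] 14.0
[270 191  29  31 501] [284.1 207.2] [ -63.5 -151.1]
[252 239  20  21 167] [263.3 247.3] [-211.3 -213.5]
[298 217   1   3   3] [298. 218.] [ -81.4 -207.8]
```

Emit:
send_rows(
  series=[
    [-1,0.03,-0.0035,0,0],
    [-1,0.06,-0.0069,0,0],
    [-1,0.09,-0.0104,0,0],
    [-1,0.12,-0.0139,0,0],
    [-1,0.15,-0.0173,0,0],
    [-1,0.18,-0.0208,0,0],
    [-1,0.21,-0.0243,0,0],
    [-1,0.24,-0.0277,0,0],
    [-1,0.265,-0.0306,0,0],
    [-1,0.285,-0.0329,0,0],
  ],
)

```text
clock: 15.35
position: [570.6, 12.5, 10.8]
ee_rot: [[-0.0, 1.0, -0.0], [1.0, 0.0, -0.0], [-0.0, -0.0, -1.0]]
force: [-0.7, -1.9, -0.5]
gripper_width: 17.5
grip_force: 88.8
```

Emit:
send_rows(
  series=[
    [-1,0.01,-0.0012,0,0],
    [-1,0.015,-0.0017,0,0],
    [-1,0.015,-0.0017,0,0],
  ],
)

```text
clock: 15.72
position: [570.0, 16.6, 10.8]
ee_rot: [[-0.0, 1.0, -0.0], [1.0, 0.0, 0.0], [0.0, -0.0, -1.0]]
force: [-0.7, -1.2, -0.4]
gripper_width: 17.8
grip_force: 88.8
```

```bash
python3 chk.py 9; python3 tin.py sc9.png
```

```text
ball bay -43.6278305942998 -90.21562435903071 F [-0.6974356  -1.18910218 -0.37478048] 15.725
[252 239  20  21 177] [263.5 247.1] [-210.7 -213.5]
[270 205   1   4   4] [270.  206.5] [ -80.  -120.4]
[308 161   1   1   1] [308. 161.] [163.9 -55. ]
```

Tin is about 4 mm from the stop; advance in small steps until the force rises.

Emit:
send_rows(
  series=[
    [-1,0.005,-0.0006,0,0],
    [-1,0.01,-0.0012,0,0],
    [-1,0.01,-0.0012,0,0],
  ],
)

```text
clock: 16.2
position: [569.8, 19.6, 10.8]
ee_rot: [[-0.0, 1.0, 0.0], [1.0, 0.0, 0.0], [0.0, 0.0, -1.0]]
force: [-0.8, -0.5, -0.4]
gripper_width: 18.1
grip_force: 88.8
```

Emit:
send_rows(
  series=[
    [-1,0.005,-0.0006,0,0],
    [-1,0.01,-0.0012,0,0],
    [-1,0.01,-0.0012,0,0],
  ],
)

```text
clock: 16.58
position: [569.4, 22.4, 10.8]
ee_rot: [[0.0, 1.0, 0.0], [1.0, -0.0, -0.001], [-0.001, 0.0, -1.0]]
force: [-0.4, -3.1, 0.1]
gripper_width: 18.0
grip_force: 88.8
```

Emit:
send_rows(
  series=[
    [-1,0.005,-0.0006,0,0],
    [-1,0.01,-0.0012,0,0],
    [-1,0.01,-0.0012,0,0],
  ],
)

```text
clock: 16.95
position: [569.1, 22.6, 10.9]
ee_rot: [[0.002, 1.0, 0.0], [1.0, -0.002, -0.006], [-0.006, 0.0, -1.0]]
force: [-1.1, -9.9, 0.3]
gripper_width: 17.6
grip_force: 88.9
```

Emit:
send_rows(
  series=[
    [-1,0.005,-0.0006,0,0],
    [-1,0.01,-0.0012,0,0],
    [-1,0.01,-0.0012,0,0],
  ],
)

```text
clock: 17.32
position: [568.8, 22.8, 11.1]
ee_rot: [[0.004, 1.0, 0.0], [1.0, -0.004, -0.011], [-0.011, 0.0, -1.0]]
force: [-1.0, -17.9, 1.7]
gripper_width: 17.8
grip_force: 89.0
```

The tin is hard on the stop: force rose to 18 N with no travel. Now draw back along the same line, move off the fence, lower and release.

Emit:
send_rows(
  series=[
    [-1,-0.03,0.0035,0,0],
    [-1,-0.1,0.0115,0,0],
    [-1,-0.2,0.023,0,0],
    [-1,-0.3,0.035,0,0],
    [-1,-0.42,0.0485,0,0],
    [-1,-0.46,0.0,0,0],
    [-1,-0.48,-0.09,0,0],
    [-1,-0.48,-0.09,0.01,0],
    [-1,-0.48,-0.09,0.02,0],
    [-1,-0.48,-0.09,0.02,0],
  ],
)

```text
clock: 18.58
position: [541.6, -115.3, 5.7]
ee_rot: [[-0.001, 1.0, -0.0], [1.0, 0.001, -0.0], [-0.0, -0.0, -1.0]]
force: [-4.8, -1.2, 7.1]
gripper_width: 17.8
grip_force: 89.8
```

Emit:
send_rows(
  series=[
    [0.2,0,0,0,0],
    [0.2,0,0,0,0],
    [0.2,0,0,0,0],
    [0.2,0,0,-0.05,0],
    [0.2,0,0,-0.15,0],
    [0.5,0,0,-0.3,0],
    [0.5,0,0,-0.45,0],
    [0.5,0,0,-0.5,0],
    [0.5,0,0,-0.5,0],
  ],
)

```text
clock: 19.7
position: [542.5, -115.7, 156.3]
ee_rot: [[0.0, 1.0, 0.003], [1.0, -0.0, -0.001], [-0.001, 0.003, -1.0]]
force: [-0.2, 0.7, 0.7]
gripper_width: 64.0
grip_force: 0.0
```

```bash
cat > fin.py <<'E'
from h import *
s=arm.get_state(); print(s['position'],s['force'],s['clock'],s['gripper_width'])
p=np.load('bay.npy'); c,sn=np.cos(p[2]),np.sin(p[2]); B=lambda b:(np.array([[c,sn],[-sn,c]])@(b[:2]-p[:2])-[1.5,0]).round(1)
for n in ['scene','side','wrist']:
    snap(n,n+'f.png'); im=cv2.imread(f'pics/{n}f.png'); g=cv2.cvtColor(im,cv2.COLOR_BGR2HSV)
    for nm,lo,hi in [('orange',(4,190,110),(18,255,255)),('blue',(105,150,60),(125,255,255)),('brown',(0,40,20),(15,200,110))]:
        m=cv2.inRange(g,lo,hi); k,l,st,ce=cv2.connectedComponentsWithStats(m)
        for i in 1+np.argsort(-st[1:,4])[:4]:
            if st[i,4]>20: b=back(n+'f.png',ce[i],11); print(n,nm,st[i],b,B(b))
E
python3 fin.py
```

```text
[ 542.53117055 -115.65893887  156.31468889] [-0.2358309   0.72316535  0.67975306] 19.7 63.99411631473433
scene blue [266 175  35  25  98] [650.1 242.4  11. ] [ 40.7 -57.9]
scene blue [367 262  10  13  88] [ 538.6 -142.9   11. ] [-114.4 -427.8]
scene blue [348 252   7  12  42] [539.4 -84.1  11. ] [-106.8 -369.5]
scene blue [356 257   7  11  32] [ 537.6 -106.7   11. ] [-111.2 -391.7]
scene brown [   0  305   86   68 2551] [  0.9 195.3  11. ] [-609.6  -29.9]
scene brown [  74   99   44  115 1977] [359.4 745.6  11. ] [-190.1  475.4]
scene brown [ 479  186   33   63 1177] [ 888.3 -258.    11. ] [ 219.7 -582.4]
scene brown [429  72  35  79 940] [1456.1  199.5   11. ] [ 836.4 -193.4]
side blue [330 232  15  12  63] [ 551.2 -124.6   11. ] [ -99.8 -411.1]
side blue [255 248  46  12  62] [642.5  24.5  11. ] [   8.1 -273.5]
side brown [ 154  172  121   59 2268] [1011.3 -145.9   11. ] [ 354.8 -485.2]
side brown [ 287    0   23  144 1644] [ 1516.2 -1382.5    11. ] [  713.9 -1771.8]
side brown [ 238    0   40  134 1396] [ 1699.2 -1281.7    11. ] [  907.3 -1692.7]
side brown [488 247  47  47 870] [  97.5 -209.7   11. ] [-560.3 -443.4]
wrist blue [312 175  29  21 548] [541.1 -89.9  11. ] [-105.8 -375.5]
wrist blue [313 254  27  16 379] [ 541.7 -147.3   11. ] [-111.8 -432.6]
wrist blue [313 200  28  10 269] [ 541.4 -103.6   11. ] [-107.1 -389.1]
wrist blue [313 214  27  10 265] [ 541.4 -113.9   11. ] [-108.3 -399.3]
wrist brown [ 596   70   44   60 1560] [729.9 -33.5  11. ] [  88.2 -341.2]
wrist brown [620 393  17  22 109] [ 795.9 -274.7   11. ] [ 126.  -588.4]
wrist brown [597 387  19  29  98] [ 777.4 -274.2   11. ] [ 107.7 -585.8]
wrist brown [614 383  19  19  70] [ 788.9 -262.4   11. ] [ 120.5 -575.4]
```

```bash
python3 - <<'E'
from h import *
p=np.load('bay.npy'); T=bayT(p); a=np.linspace(0,2*np.pi,40)
for n in ['scene','side']:
    d=cv2.absdiff(cv2.imread(f'pics/{n}0.png'),cv2.imread(f'pics/{n}f.png')).sum(2).astype(float); d=np.minimum(d,80)
    best=[]
    # mask to hood area
    for x in range(-54,-27,3):
        for y in range(-69,-26,3):
            q=np.vstack([np.c_[x+1.5+37.7*np.cos(a),y+37.7*np.sin(a),0*a+z] for z in(0,74)])
            h=cv2.convexHull(proj(n+'f.png',T(q)).astype(np.int32)); m=np.zeros(d.shape,np.uint8); cv2.fillConvexPoly(m,h,1)
            ring=cv2.dilate(m,np.ones((7,7)))-m
            best.append((d[m>0].mean()-d[ring>0].mean(),d[m>0].mean(),x,y))
    print(n,sorted(best)[::-1][:5])
E
```

```text
scene [(np.float64(40.016419645451904), np.float64(45.18308631211857), -45, -39), (np.float64(39.90698402417962), np.float64(44.92573402417962), -48, -42), (np.float64(39.75825719808004), np.float64(44.8734835355286), -42, -39), (np.float64(39.69019702842377), np.float64(44.78811369509044), -48, -45), (np.float64(39.605308853736524), np.float64(44.580617495711834), -45, -42)]
side [(np.float64(7.271205544132206), np.float64(14.182316655243318), -39, -39), (np.float64(7.243972746331236), np.float64(14.368972746331236), -33, -54), (np.float64(7.239400350472283), np.float64(14.459097320169253), -30, -60), (np.float64(7.190235690235689), np.float64(14.546296296296296), -30, -66), (np.float64(7.175648523016944), np.float64(14.112685560053981), -39, -45)]
```

```bash
python3 - <<'E'
from h import *
p=np.load('bay.npy'); T=bayT(p); a=np.linspace(0,2*np.pi,40)
for f,b,yc in [('sc5','scenef',-243),('scenef','scene0',-39),('sc7','scenef',-201),('s5','sidef',-243),('sidef','s5',-39)]:
    d=cv2.absdiff(cv2.imread(f'pics/{f}.png'),cv2.imread(f'pics/{b}.png')).sum(2).astype(float); d=np.minimum(d,60)
    best=[]
    for x in range(-60,-25,1):
        for y in range(yc-12,yc+13,2):
            q=np.vstack([np.c_[x+1.5+37.7*np.cos(a),y+37.7*np.sin(a),0*a+z] for z in(0,74)])
            h=cv2.convexHull(proj(f+'.png',T(q)).round().astype(np.int32)); m=np.zeros(d.shape,np.uint8); cv2.fillConvexPoly(m,h,1)
            ring=cv2.dilate(m,np.ones((5,5)))-m
            best.append((d[m>0].mean()-d[ring>0].mean(),x,y))
    B=np.array(sorted(best)[::-1][:8]); print(f,B.mean(0).round(1))
E
```

```text
sc5 [  35.4  -43.4 -242. ]
scenef [ 34.  -43.9 -38.5]
sc7 [  37.9  -42.5 -200.8]
s5 [  33.5  -36.2 -244.8]
sidef [  4.6 -37.6 -47.2]
```

```bash
python3 -c "
from rig import arm
print(arm.finish_job())"
```

```text
the job is handed in; nothing more can be done
None
```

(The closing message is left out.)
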